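Seat the drill plate on its drilling jig and hold it down

TASK

Open the drawer of the little bench cabinet, take out the drill plate by its wooden grip and slide it about over the drilling jig, narrow end over the narrow support, until the two pins hidden beneath it drop into the sockets in its underside. Then press it down against the spring under the wooden block until it sits flush on both supports, and finish while still gripping it and pressing it down, so that I can put the clamps on. Leave the other things on the bench where they are.

Things in the scene. Friction and masses are not known exactly. Their poses are not given: they have to be found in the camera images.
- cabinet: wooden bench cabinet fixed to the bench, 200 deep (x) x 240 wide (y) x 100 mm tall, one drawer with a dark front; origin: centre of its underside; the drawer opens along its -x. The drawer is open-topped, 155 x 198 mm inside, its floor 22 mm and the tops of its side walls 78 mm above the bench
- cabinet_drawer0_handle (a point): middle of the drawer's steel bar handle, which runs along the cabinet's y (120 mm long, about 10 mm thick), 62 mm above the bench and 35 mm in front of the drawer front, 38 mm below the cabinet's top; moves with the drawer
- cabinet_drawer0 (a joint): how far the drawer is pulled out, m: 0 shut, stops at 0.134; slides with about 1 N of friction and stays where it is left
- drill_plate: loose plate of 0.2 to 0.45 kg in the drawer: aluminium, 18 mm thick, 150 mm long (y); 70 mm wide (x) from y = -75 to +40 mm, 50 mm wide from +40 to +75 mm (its narrow end). Wooden grip bar on top, two flat steel drill bushes beside it. In the underside two blind sockets 14 mm deep: round, 12 mm across, at y = +60 mm; slot 12 (x) x 18 (y) mm at y = -48 mm. Origin: centre of the underside
- plate_grip (a point): middle of the drill plate's wooden grip bar, 32 mm above the plate's underside; the bar runs along the plate's x: 62 long, 22 wide (y), 27 mm tall, from 18 to 45 mm above the underside
- plate_round_socket (a point): mouth of the round socket, on the plate's underside at (0, +60, 0) mm
- jig: drilling jig fixed to the bench: plywood base 110 (x) x 190 (y) x 16 mm and two wooden end supports, tops 46 mm above the bench, the +y one 50 mm wide in x (narrow), the -y one 70 mm. A 10 mm steel pin stands 12 mm up from each, tapered at the top: at y = +60 and -48 mm. Origin: centre of the underside. The seated plate has the jig's axes, its origin 46 mm above the jig's; lying on the pins, 58 mm
- jig_round_pin (a point): top centre of the pin on the narrow support, (0, +60, 58) mm in the jig's frame. A band saw stands close behind the jig, from world x = 0.58 m on, y = -0.33 to 0.05 m and higher than the gripper: carry the plate past in front of it
- block: wooden workpiece 40 x 70 x 28 mm lying loose in the jig's nest between the supports (2 mm play) on the sprung ejector; origin: centre of its underside. Its top stands 52 mm above the bench at the start, so a plate that has dropped on over the pins stops 6 mm above its seat until it is pressed
- ejector (a joint): sprung ejector plate under the block, m pressed down: 0 up, 0.006 when the drill plate is seated. The spring pushes up with 5 N at 0 and 11 N at 0.006, so it lifts the plate again if the plate is let go
- glue: white glue bottle with an orange nozzle, 39 mm across and 114 mm tall, standing; origin: centre of its underside
- square: try square lying flat, 148 x 85 x 14 mm; origin: centre of its underside
- chisel: wood chisel with a beech handle lying flat, 213 mm long, 24 mm thick; origin: centre of its underside
- offcut: small wooden offcut 30 x 50 x 22 mm lying on the bench; origin: centre of its underside
- tape_roll: roll of masking tape, 98 mm across and 18 mm thick, lying on the rear half of the cabinet's top; origin: centre of its underside

How it is judged:
On the way, in this order (a step that is already met when the one before it is completed fails the run):
1. the drawer is pulled open by at least 60 mm (value of joint cabinet_drawer0 above 0.06 m), for 0.2 s.
2. the drill plate is lifted out of the drawer (height (world z) of drill_plate above 0.085 m), for 0.1 s.
3. the drill plate has dropped on over the locating pins, the right way round (horizontal distance between plate_round_socket and jig_round_pin below 0.003 m and angle between the y axis of drill_plate and the y axis of jig, either way round below 0.06 rad and angle between drill_plate's own z axis and vertical below 0.06 rad and z of drill_plate in the frame of jig below 0.055 m), for 0.1 s.
At the end, for the whole second after the job is handed in: The drill plate is down on both supports (within 1.5 mm), round socket within 3 mm of its pin, level and in line with the jig within 0.06 rad, block in the nest, ejector pressed at least 4.5 mm, all at rest, the fingers still on the plate with more than 2 N (horizontal distance between plate_round_socket and jig_round_pin below 0.003 m and angle between the y axis of drill_plate and the y axis of jig, either way round below 0.06 rad and angle between drill_plate's own z axis and vertical below 0.06 rad and z of drill_plate in the frame of jig between 0.044 and 0.0475 m and value of joint ejector above 0.0045 m and contact force between the fingers and drill_plate above 2 N and horizontal distance between block and jig below 0.006 m and linear speed of drill_plate below 0.02 m/s); the arm keeps its last pose, push and grip.
It fails at once if another thing on the bench is moved by more than 30 mm (distance of any of glue, square, chisel, offcut, tape_roll from where it was at the start of the episode above 0.03 m).
It also fails if it takes over 54 s, if anything falls off the work surface, if the arm or the gripper's body presses on something with over 40 N, if the wrist force passes 120 N, or if a joint passes its speed limit or range.

ROBOT

A 6-joint arm with a two-finger parallel gripper is mounted at the origin on a cart in front of the work surface, level with it; the furniture and walls round the work are solid. World frame = base frame: x ahead of the robot, y to its left, z up, the work surface at z = 0. Lengths are in m, angles in rad, forces in N, time in s.
With the tool pointing down it reaches from about 0.375 to 0.9 m from the base axis. Payload 3.1 kg.
Tool frame: the origin (TCP) lies between the finger pads; the fingertips stand robot.finger_overhang ahead of it and the grasp point (between the pads) lies 3 mm ahead of it (robot.finger_overhang is the distance from the TCP to the fingertips, in m); z points along the fingers, y is the line along which they close (so a half turn about z gives the same grasp; the last joint's range is limited). The gripper opens to 87 mm and grips with 3 to 60 N. Pads are 19 mm wide; open, the fingers measure 117 mm over their backs; the gripper's body (75 mm by 190 mm) begins 51 mm behind the grasp point.
Start: joints at [-1.355, 0.527, 1.433, -0, 1.181, -0.178], TCP at [0.24, -0.577, 0.245] pointing down, gripper open.
Joint ranges: [-3.08, 3.08], [-0.75, 2.2], [0.22, 2.44], [-1.43, 4.57], [0, 2.65], [-2.85, 2.85]. Speed limits (rad/s): [2.79, 2.79, 3.14, 3.14, 3.14, 3.14].

INTERFACE

Orientations are given as a unit quaternion [x, y, z, w].
In Python, from rig import get_obs, vision, hand_in, nets, robot gives the robot as it stands.
- The arm moves only by the tool apply_moves, never from a script. Its argument "series" is a list of rows, each an object with "offset": the shift along the world's x, y, z in cm, a list of three; "rot": the turn, a rotation vector about the world's x, y, z in degrees, a list of three. A call has 1 to 20 rows; each row is the pose to reach, as a shift and turn from the pose commanded when the call began; what a row does not reach only later rows make up. A row lasts 1/10 s, in which the tool goes at most 50 mm and 8.59 degrees, less where a joint would pass 70% of its speed; a pose out of reach is approached as far as the arm can. A call with a gripper value outside its range is refused whole. "hand" is the opening, from 0 (shut) to 1 (fully open), set as the call begins (left out, the last holds). The fingers move at their own pace and stop on an object; "newtons" is the grip in N (left out, the last holds). Time passes only in rows, so rows that repeat a pose let the fingers close. It gives the time, the measured TCP pose, the force, the opening and the grip force at its end, in the units of the state.
- get_obs(): the state, without advancing time (a new reading comes with each control period).
- vision.camera(name): name is "scene" or "top" or "wrist"; returns the picture (400x640x3 uint8, red, green, blue); there is no depth.
- vision.calibration(name): a dict with "K" (3x3 intrinsics, pixels), "R" (3x3) and "t" (3): a world point X has camera coordinates R X + t. Camera axes: x right, y down, z forward; pixel columns grow to the right and rows downward; lengths in m; the calibration is good to about 2 mm. A picture is of the moment at which its call begins: read the wrist's pose just before it. calibration takes no time and is no camera call; for the wrist camera it gives the pose at the moment of the call.
- hand_in(): hands the job in; it is judged then, once.
Trained networks look in the newest picture that a camera, given by its name, has taken for a name from the list of things; names that differ only in an ending like _2 or _b are one class to them, and where a whole thing is asked for, a point or a joint stands for the part that bears it (a point fixed in the world has none). Each returns a list of dicts, best first, with "conf" (0 to 1); they miss things now and then, are a little off and sometimes report something else, mostly with a low value. They report only what shows in the picture. A call takes as long as a camera call.
- nets.search_frame(camera, query): "centre" ([x, y, z] in m, in world coordinates, good to about 4 mm: the middle of the surface that is visible of it).
- nets.spot_point(camera, query): "centre" ([x, y, z] in m, in world coordinates, good to about 4 mm: a listed point, or the origin of a listed thing).
The state is a dict: "time": time; "q": joint angles; "joint_velocities": joint speeds; "joint_torque": joint torques, N m; "position": TCP position; "tool_rot": TCP orientation; "ft_force": force on the tool from outside, world axes, zero at the start; "moment": the same for the moment, N m; "grip_width": finger opening in m; "grip_force": force on a finger pad.
Only numpy, scipy, OpenCV 4.12 (cv2) and the standard library are available. Lean on these libraries where they do the work, as an engineer would, in place of code of your own. Each camera call takes 0.05 s, during which the arm holds its last target. There are 200 camera calls.

## Working session

There is one attempt and no reset: what is moved stays moved. The work goes in short steps, Python scripts to look and compute and a tool call to move; the robot and the scene stay as the last step left them, time stands still between calls to the robot, and variables do not carry over. Pictures are saved under pics/ and viewed, at most 10 in all, crops included, and the job is handed in when it is done.

Besides the shell and the picture viewer there is one more tool, called after "Call:" by a JSON object that holds its "api" and its "payload". apply_moves: Moves the arm, as the interface text tells. Its arguments: {"type":"object","properties":{"series":{"type":"array"},"hand":{"type":"number"},"newtons":{"type":"number"}},"required":["series"]}

```bash
mkdir -p pics
python3 - <<'E'
from rig import get_obs, vision, nets, robot
import cv2,numpy as np
print(get_obs(), robot.finger_overhang)
for c in ("scene","top"):
    im=vision.camera(c); cv2.imwrite(f"pics/{c}0.png",im[:,:,::-1])
    for q in ("cabinet","cabinet_drawer0_handle","jig","jig_round_pin","block","glue","square","chisel","offcut","tape_roll"):
        r=nets.spot_point(c,q)[:2]
        print(c,q,[(np.round(d["centre"],4).tolist(),round(d["conf"],2)) for d in r])
print(get_obs()["time"])
E
```

```text
{'time': 0.0, 'q': array([-1.35448993e+00,  5.28436681e-01,  1.43392325e+00, -9.70841911e-06,
        1.18141098e+00, -1.78470067e-01]), 'joint_velocities': array([1.62166793e-04, 1.52003997e-03, 2.18436549e-04, 6.69332566e-04,
       6.03359216e-04, 7.64909402e-05]), 'joint_torque': array([ 3.36893218e-04, -4.40044498e+01, -1.76589775e+01,  6.32844935e-02,
        5.82373235e-02, -1.84133373e-04]), 'position': array([ 0.24026524, -0.57621279,  0.24358305]), 'tool_rot': array([ 9.80581169e-01,  1.96110647e-01, -2.50911520e-05, -1.08885098e-03]), 'ft_force': array([-0.72182776,  0.20788337,  0.21460806]), 'moment': array([ 0.05250236, -0.00980844, -0.02488491]), 'grip_force': 0.0, 'grip_width': 0.0870551635333111} 0.022
scene cabinet [([0.6614, 0.2635, -0.0018], 0.62)]
scene cabinet_drawer0_handle [([0.5189, 0.2604, 0.0605], 0.71)]
scene jig [([0.4924, -0.2071, -0.0032], 0.88), ([0.6378, 0.3257, 0.024], 0.37)]
scene jig_round_pin [([0.4971, -0.139, 0.0566], 0.71), ([0.565, -0.399, 0.0028], 0.29)]
scene block [([0.4875, -0.2064, 0.0229], 0.61)]
scene glue [([0.5603, -0.3985, 0.0019], 0.61)]
scene square [([0.6305, 0.2697, 0.0178], 0.55), ([0.4515, -0.4416, -0.0017], 0.41)]
scene chisel [([0.4979, 0.0407, 0.0032], 0.91)]
scene offcut [([0.5713, -0.4595, -0.0003], 0.4)]
scene tape_roll [([0.7042, 0.2494, 0.096], 0.71)]
top cabinet [([0.6584, 0.2646, 0.0006], 0.79), ([0.5724, -0.4553, 0.0038], 0.29)]
top cabinet_drawer0_handle [([0.517, 0.2617, 0.0609], 0.9)]
top jig [([0.4867, -0.2002, -0.0029], 0.58)]
top jig_round_pin [([0.5028, -0.1422, 0.057], 0.83)]
top block [([0.4888, -0.2023, 0.0201], 0.59), ([0.5032, -0.1409, 0.0546], 0.56)]
top glue [([0.5616, -0.3972, 0.0002], 0.82)]
top square [([0.4535, -0.4379, -0.0006], 0.85), ([0.7075, 0.2467, 0.1011], 0.41)]
top chisel [([0.4942, 0.0401, 0.0002], 0.91)]
top offcut [([0.5704, -0.4575, 0.0013], 0.56)]
top tape_roll [([0.7066, 0.2463, 0.1009], 0.67)]
1.1
```

View pics/top0.png

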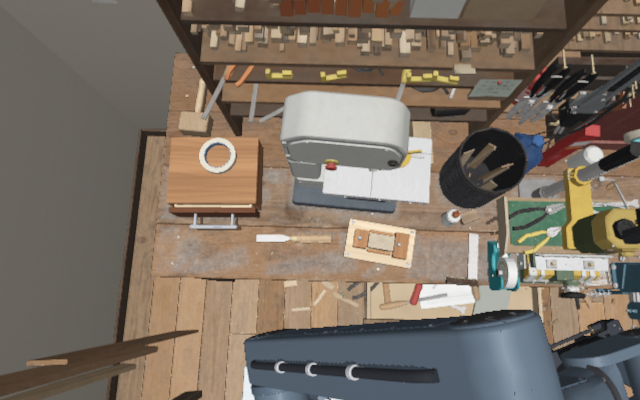

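View pics/scene0.png

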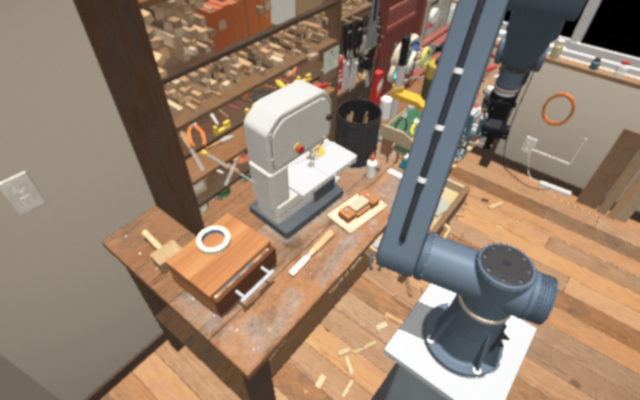

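The top view shows the jig at (380,243), yawed about -9°, with its narrow support to the left. The cabinet is at (214,175), nearly square to the bench, with its handle at (214,225). The scene view agrees. I'll move above the handle first.

Call:
{"api": "apply_moves", "payload": {"series": [{"offset":[26,83.7,-2.5],"rot":[0,0,67.4]},{"offset":[26,83.7,-2.5],"rot":[0,0,67.4]},{"offset":[26,83.7,-2.5],"rot":[0,0,67.4]},{"offset":[26,83.7,-2.5],"rot":[0,0,67.4]},{"offset":[26,83.7,-2.5],"rot":[0,0,67.4]},{"offset":[26,83.7,-2.5],"rot":[0,0,67.4]},{"offset":[26,83.7,-2.5],"rot":[0,0,67.4]},{"offset":[26,83.7,-2.5],"rot":[0,0,67.4]},{"offset":[26,83.7,-2.5],"rot":[0,0,67.4]},{"offset":[26,83.7,-2.5],"rot":[0,0,67.4]},{"offset":[26,83.7,-2.5],"rot":[0,0,67.4]},{"offset":[26,83.7,-2.5],"rot":[0,0,67.4]},{"offset":[26,83.7,-2.5],"rot":[0,0,67.4]},{"offset":[26,83.7,-2.5],"rot":[0,0,67.4]},{"offset":[26,83.7,-2.5],"rot":[0,0,67.4]},{"offset":[26,83.7,-2.5],"rot":[0,0,67.4]},{"offset":[26,83.7,-2.5],"rot":[0,0,67.4]},{"offset":[26,83.7,-2.5],"rot":[0,0,67.4]},{"offset":[26,83.7,-2.5],"rot":[0,0,67.4]},{"offset":[26,83.7,-2.5],"rot":[0,0,67.4]}], "hand": 0.3, "newtons": 20}}

```text
time: 3.1
position: [0.4999, 0.2603, 0.2192]
tool_rot: [0.706, 0.708, -0.001, -0.0]
ft_force: [-1.0, -0.4, -0.3]
grip_width: 0.0264
grip_force: 0.0
```

```bash
cat > h.py <<'E'
from rig import get_obs, vision, nets
import cv2,numpy as np
from scipy.spatial.transform import Rotation as Ro
def st():
    o=get_obs(); R=Ro.from_quat(o["tool_rot"]).as_matrix()
    print("t",round(o["time"],2),"p",np.round(o["position"],4),"ty",np.round(R[:,1],3),"tz",np.round(R[:,2],3),"F",np.round(o["ft_force"],1),"w",round(o["grip_width"],4),"gf",round(o["grip_force"],1))
def look(cams,qs,save=None):
    for c in cams:
        im=vision.camera(c)
        if save: cv2.imwrite(f"pics/{c}_{save}.png",im[:,:,::-1])
        for q in qs:
            print(c,q,[(np.round(d["centre"],4).tolist(),round(d["conf"],2)) for d in nets.spot_point(c,q)[:2]])
def ray(c,uv,z,cal=None):
    k=cal or vision.calibration(c); R,t=np.array(k["R"]),np.array(k["t"])
    d=R.T@np.linalg.solve(np.array(k["K"]),[*uv,1]); o=-R.T@t
    return o+d*(z-o[2])/d[2]
def proj(c,X):
    k=vision.calibration(c); p=np.array(k["K"])@(np.array(k["R"])@np.array(X)+np.array(k["t"])); return p[:2]/p[2]
E
python3 - <<'E'
from h import *
st(); look(["wrist"],["cabinet_drawer0_handle","cabinet"],"a"); look(["top"],["cabinet_drawer0_handle"])
print(vision.calibration("wrist"))
E
```

```text
t 3.1 p [0.4999 0.2603 0.2192] ty [ 1.     0.002 -0.001] tz [-0.001 -0.001 -1.   ] F [-1.  -0.4 -0.3] w 0.0264 gf 0.0
wrist cabinet_drawer0_handle [([0.5174, 0.2595, 0.0649], 0.92)]
wrist cabinet [([0.6583, 0.2615, 0.002], 0.98)]
top cabinet_drawer0_handle [([0.5164, 0.2598, 0.0599], 0.74), ([0.6584, 0.2618, 0.0], 0.29)]
{'K': array([[356.85547458,   0.        , 321.60969976],
       [  0.        , 356.85547458, 196.35315631],
       [  0.        ,   0.        ,   1.        ]]), 'R': array([[ 9.99998138e-01, -1.67628462e-03,  9.55678569e-04],
       [-1.87136460e-03, -9.63258717e-01,  2.68568691e-01],
       [ 4.70368146e-04, -2.68569979e-01, -9.63260061e-01]]), 't': array([-0.50034837,  0.22458743,  0.43598401])}
```

Call:
{"api": "apply_moves", "payload": {"series": [{"offset":[1.7,0,-4],"rot":[0,0,0]},{"offset":[1.7,0,-8],"rot":[0,0,0]},{"offset":[1.7,0,-11],"rot":[0,0,0]},{"offset":[1.7,0,-13],"rot":[0,0,0]},{"offset":[1.7,0,-15],"rot":[0,0,0]},{"offset":[1.7,0,-15],"rot":[0,0,0]}]}}

```text
time: 3.95
position: [0.5156, 0.2586, 0.0673]
tool_rot: [0.708, 0.707, -0.003, -0.001]
ft_force: [-0.3, -0.5, 0.9]
grip_width: 0.0259
grip_force: 0.0
```

Call:
{"api": "apply_moves", "payload": {"series": [{"offset":[0,0,0],"rot":[0,0,0]},{"offset":[0,0,0],"rot":[0,0,0]},{"offset":[0,0,0],"rot":[0,0,0]},{"offset":[0,0,0],"rot":[0,0,0]},{"offset":[-1,0,0],"rot":[0,0,0]}], "hand": 0, "newtons": 20}}

```text
time: 4.45
position: [0.5105, 0.26, 0.0708]
tool_rot: [0.707, 0.707, 0.003, 0.002]
ft_force: [1.3, -3.3, 5.5]
grip_width: 0.0105
grip_force: 20.0
```

Gripped. Next I pull the drawer.

Call:
{"api": "apply_moves", "payload": {"series": [{"offset":[-2,0,0],"rot":[0,0,0]},{"offset":[-4,0,0],"rot":[0,0,0]},{"offset":[-6,0,0],"rot":[0,0,0]},{"offset":[-8,0,0],"rot":[0,0,0]},{"offset":[-10,0,0],"rot":[0,0,0]},{"offset":[-11.5,0,0],"rot":[0,0,0]},{"offset":[-12.2,0,0],"rot":[0,0,0]},{"offset":[-12.2,0,0],"rot":[0,0,0]}]}}

```text
time: 5.25
position: [0.391, 0.2583, 0.0708]
tool_rot: [0.705, 0.709, 0.004, 0.005]
ft_force: [13.3, -19.4, 1.7]
grip_width: 0.0098
grip_force: 19.9
```

Call:
{"api": "apply_moves", "payload": {"series": [{"offset":[0,0,0],"rot":[0,0,0]},{"offset":[0,0,0],"rot":[0,0,0]},{"offset":[0,0,4],"rot":[0,0,0]},{"offset":[0,0,9],"rot":[0,0,0]},{"offset":[0,0,14],"rot":[0,0,0]},{"offset":[1,0,18],"rot":[0,0,0]},{"offset":[3,0,20],"rot":[0,0,0]},{"offset":[4,0,20],"rot":[0,0,0]},{"offset":[4,0,20],"rot":[0,0,0]}], "hand": 0.3}}

```text
time: 6.15
position: [0.4255, 0.2601, 0.2691]
tool_rot: [0.707, 0.707, 0.0, -0.0]
ft_force: [-0.5, -0.3, -0.9]
grip_width: 0.0259
grip_force: 0.0
```

Run:
```python
from h import *
st(); look(["wrist","top"],["drill_plate","plate_grip","cabinet_drawer0_handle","plate_round_socket"],"b")
for q in ["jig","jig_round_pin"]: print(nets.spot_point("top",q)[:1])
```

```text
t 6.15 p [0.4255 0.2601 0.2691] ty [ 1. -0. -0.] tz [-0.  0. -1.] F [-0.5 -0.3 -0.9] w 0.0259 gf 0.0
wrist drill_plate [([0.5057, 0.2683, 0.0201], 0.93)]
wrist plate_grip [([0.5045, 0.2624, 0.0564], 0.9)]
wrist cabinet_drawer0_handle [([0.3933, 0.256, 0.0655], 0.64), ([0.5095, 0.3276, 0.0216], 0.24)]
wrist plate_round_socket [([0.511, 0.3297, 0.0198], 0.92)]
top drill_plate [([0.5054, 0.2653, 0.0196], 0.61)]
top plate_grip [([0.5059, 0.2671, 0.0523], 0.87), ([0.5064, 0.2649, 0.0209], 0.71)]
top cabinet_drawer0_handle []
top plate_round_socket [([0.5043, 0.3251, 0.0275], 0.9)]
[{'centre': [0.5656, -0.3957, -0.002], 'conf': 0.73}]
[{'centre': [0.5037, -0.1413, 0.0578], 'conf': 0.67}]
```

View pics/wrist_b.png

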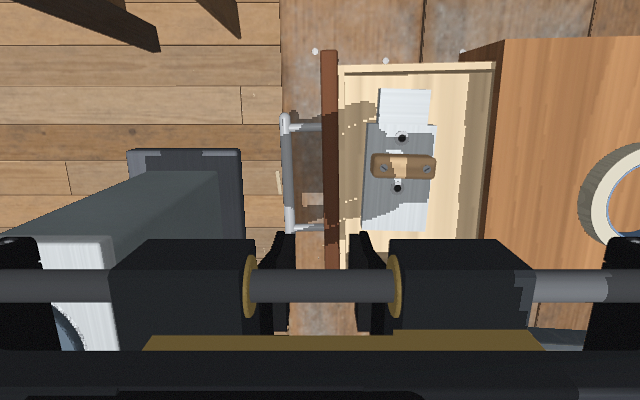

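The wrist picture shows the open drawer with the plate at about (400,160). Its narrow end points up (+y), and the grip bar runs from (372,165) to (437,168), so it is yawed about -2°. Before grasping I'll make a quick detour to look at the jig from above.

Call:
{"api": "apply_moves", "payload": {"series": [{"offset":[5.5,-46,0],"rot":[0,0,80]},{"offset":[5.5,-46,0],"rot":[0,0,80]},{"offset":[5.5,-46,0],"rot":[0,0,80]},{"offset":[5.5,-46,0],"rot":[0,0,80]},{"offset":[5.5,-46,0],"rot":[0,0,80]},{"offset":[5.5,-46,0],"rot":[0,0,80]},{"offset":[5.5,-46,0],"rot":[0,0,80]},{"offset":[5.5,-46,0],"rot":[0,0,80]},{"offset":[5.5,-46,0],"rot":[0,0,80]},{"offset":[5.5,-46,0],"rot":[0,0,80]},{"offset":[5.5,-46,0],"rot":[0,0,80]},{"offset":[5.5,-46,0],"rot":[0,0,80]},{"offset":[5.5,-46,0],"rot":[0,0,80]}], "hand": 0.7}}

```text
time: 8.05
position: [0.4801, -0.2001, 0.2693]
tool_rot: [0.088, 0.996, 0.0, -0.0]
ft_force: [-0.3, 0.7, 0.4]
grip_width: 0.0607
grip_force: 0.0
```

Run:
```python
from h import *
st(); k=vision.calibration("wrist"); np.savez("wc.npz",**k)
look(["wrist"],["jig","jig_round_pin","block"],"c")
im=cv2.imread("pics/wrist_c.png")[0:260,150:550]
cv2.imwrite("pics/wrist_c2.png",cv2.resize(im,None,fx=2,fy=2,interpolation=cv2.INTER_CUBIC))
```

```text
t 8.05 p [ 0.4801 -0.2001  0.2693] ty [0.176 0.984 0.001] tz [-0.001  0.001 -1.   ] F [-0.3  0.7  0.4] w 0.0607 gf 0.0
wrist jig [([0.49, -0.2018, 0.0001], 0.64)]
wrist jig_round_pin [([0.4992, -0.1416, 0.0528], 0.86)]
wrist block [([0.4872, -0.2027, 0.0245], 0.62)]
```

View pics/wrist_c2.png

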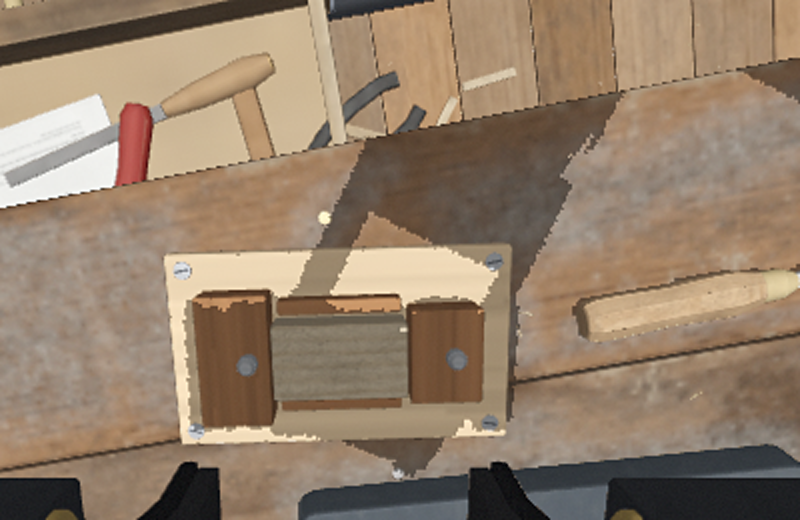

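The crop shows the jig with the round pin at (457,359) on the narrow support (right) and the slot pin at (246,365). The base corners are at (164,255), (511,244), (507,435) and (181,444).

Run:
```python
from h import *
k=dict(np.load("wc.npz"))
f=lambda u,v:(150+u/2,v/2)
a=ray(0,f(457,359),.058,k);b=ray(0,f(246,365),.058,k);d=a-b
yaw=lambda d:np.degrees(np.arctan2(-d[0],d[1]))
print("pins",a,b,np.linalg.norm(d),yaw(d))
c=[ray(0,f(*p),.016,k) for p in [(164,255),(511,244),(507,435),(181,444)]]
print("base",np.mean(c,0),yaw(c[1]-c[0]),yaw(c[2]-c[3]))
# top view check
for n,X in (("r",a),("s",b)): print(n,proj("top",X))
R=np.array([[.999998,-.001676,.000956],[-.001871,-.963259,.268569],[.00047,-.26857,-.96326]]);t=np.array([-.50034837,.22458743,.43598401])
t=t-R@(np.array([.4255,.2601,.2691])-[.4999,.2603,.2192])
kb={"K":k["K"],"R":R,"t":t}
l,r=ray(0,(372,165),.065,kb),ray(0,(437,168),.065,kb)
print("bar",l,r,(l+r)/2)
for p in [(381,89),(431,91),(361,230),(425,230),(402,138),(397,188)]: print(p,ray(0,p,.04,kb))
```

```text
pins [ 0.49756751 -0.14413072  0.058     ] [ 0.48180587 -0.2497031   0.058     ] 0.10674248489934325 -8.491370800421773
base [ 0.49039856 -0.20266432  0.016     ] -8.361766966067153 -8.501704236258224
r [359.12341028 237.26600027]
s [397.88819151 244.10998457]
bar [0.47576013 0.26798892 0.065     ] [0.53972562 0.26488421 0.065     ] [0.50774288 0.26643656 0.065     ]
(381, 89) [0.48552163 0.33980819 0.04      ]
(431, 91) [0.53535472 0.33781985 0.04      ]
(361, 230) [0.46983019 0.19051597 0.04      ]
(425, 230) [0.54061231 0.19037141 0.04      ]
(402, 138) [0.50922894 0.29144056 0.04      ]
(397, 188) [0.50700385 0.23834044 0.04      ]
```

Call:
{"api": "apply_moves", "payload": {"series": [{"offset":[0,5,0],"rot":[0,0,2]},{"offset":[0,10,0],"rot":[0,0,4]},{"offset":[0,15,0],"rot":[0,0,6]},{"offset":[0,20,0],"rot":[0,0,8]},{"offset":[0.5,25,-2],"rot":[0,0,8]},{"offset":[1,30,-4],"rot":[0,0,8]},{"offset":[1.5,35,-6],"rot":[0,0,8]},{"offset":[2,40,-8],"rot":[0,0,8]},{"offset":[2.5,44,-10],"rot":[0,0,8]},{"offset":[2.7,46.5,-12],"rot":[0,0,8]},{"offset":[2.7,46.5,-15],"rot":[0,0,8]},{"offset":[2.7,46.5,-17.5],"rot":[0,0,8]},{"offset":[2.7,46.5,-19.5],"rot":[0,0,8]},{"offset":[2.7,46.5,-20.4],"rot":[0,0,8]},{"offset":[2.7,46.5,-20.4],"rot":[0,0,8]}]}}

```text
time: 9.75
position: [0.5062, 0.2655, 0.0646]
tool_rot: [0.017, 1.0, -0.0, -0.001]
ft_force: [-0.5, -0.0, -0.1]
grip_width: 0.0608
grip_force: 0.0
```

Call:
{"api": "apply_moves", "payload": {"series": [{"offset":[0,0,0],"rot":[0,0,0]},{"offset":[0,0,0],"rot":[0,0,0]},{"offset":[0,0,0],"rot":[0,0,0]},{"offset":[0,0,0],"rot":[0,0,0]},{"offset":[0,0,0],"rot":[0,0,0]}], "hand": 0, "newtons": 45}}

```text
time: 10.25
position: [0.5077, 0.2651, 0.0661]
tool_rot: [0.017, 1.0, 0.0, 0.0]
ft_force: [0.1, -0.3, 0.1]
grip_width: 0.0285
grip_force: 0.0
```

Call:
{"api": "apply_moves", "payload": {"series": [{"offset":[0,0,0],"rot":[0,0,0]},{"offset":[0,0,0],"rot":[0,0,0]},{"offset":[0,0,0],"rot":[0,0,0]},{"offset":[0,0,0],"rot":[0,0,0]},{"offset":[0,0,1],"rot":[0,0,0]}]}}

```text
time: 10.75
position: [0.5058, 0.2644, 0.0743]
tool_rot: [0.017, 1.0, -0.001, -0.002]
ft_force: [-0.7, -0.9, -3.7]
grip_width: 0.0218
grip_force: 45.0
```

Call:
{"api": "apply_moves", "payload": {"series": [{"offset":[0,0,2],"rot":[0,0,0]},{"offset":[0,0,4],"rot":[0,0,0]},{"offset":[0,0,6],"rot":[0,0,0]},{"offset":[0,0,8],"rot":[0,0,0]},{"offset":[0,0,10],"rot":[0,0,0]},{"offset":[0,0,12],"rot":[0,0,0]},{"offset":[0,0,12],"rot":[0,0,0]},{"offset":[0,0,12],"rot":[0,0,0]}]}}

```text
time: 11.55
position: [0.5067, 0.2646, 0.195]
tool_rot: [0.017, 1.0, -0.0, -0.001]
ft_force: [-0.2, 0.6, -4.7]
grip_width: 0.0216
grip_force: 45.0
```

Run:
```python
from h import *
st(); look(["wrist","top","scene"],["drill_plate","plate_grip","plate_round_socket"],"d")
```

```text
t 11.55 p [0.5067 0.2646 0.195 ] ty [ 0.035  0.999 -0.001] tz [-0.001 -0.001 -1.   ] F [-0.2  0.6 -4.7] w 0.0216 gf 45.0
wrist drill_plate [([0.5038, 0.2633, 0.1523], 0.56)]
wrist plate_grip [([0.5021, 0.2619, 0.1888], 0.78), ([0.3928, 0.2569, 0.0653], 0.46)]
wrist plate_round_socket [([0.5113, 0.3233, 0.1483], 0.69)]
top drill_plate [([0.7056, 0.2519, 0.1001], 0.62)]
top plate_grip [([0.5046, 0.2652, 0.1812], 0.63)]
top plate_round_socket [([0.5043, 0.3228, 0.1518], 0.62)]
scene drill_plate [([0.501, 0.2672, 0.1481], 0.95)]
scene plate_grip [([0.5057, 0.2643, 0.1781], 0.98)]
scene plate_round_socket [([0.5102, 0.3239, 0.1507], 0.73)]
```

View pics/wrist_d.png

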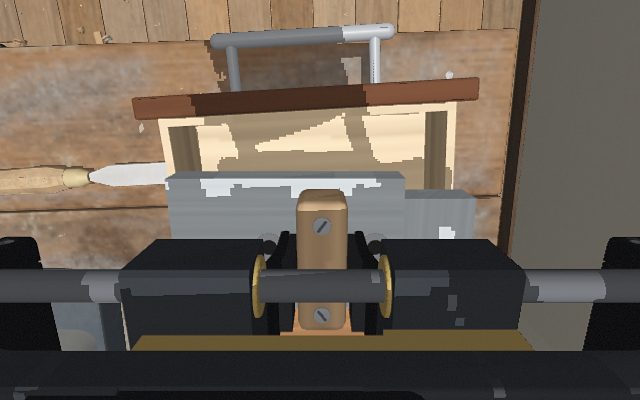

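The wrist view shows the plate held level. Its bar screws are at (322,226) and (322,315), its near top edge runs from (168,173) to (405,173), and its narrow end is to the right at (474,192).

Run:
```python
from h import *
k=vision.calibration("wrist"); T=get_obs(); p=T["position"]; R=Ro.from_quat(T["tool_rot"]).as_matrix()
print(p, T["time"])
# plate-frame axes: y=tool y, x = perp
yv=R[:2,1]/np.linalg.norm(R[:2,1]); xv=np.array([yv[1],-yv[0]])
for n,uv,z in [("s1",(322,226),.195),("s2",(322,315),.195),("barfront",(322,190),.192),("eL",(168,173),.168),("eR",(405,173),.168),("nL",(406,190),.168),("nR",(474,192),.168)]:
    d=(ray(0,uv,z,k)-p)[:2]; print(n,"x",round(d@xv*1e3,1),"y",round(d@yv*1e3,1))
```

```text
[0.50739148 0.26511107 0.19542358] 12.15
s1 x -20.9 y 0.4
s2 x 21.9 y 0.4
barfront x -35.8 y 0.4
eL x -37.9 y -73.4
eR x -37.9 y 40.3
nL x -29.5 y 41.3
nR x -28.5 y 74.5
```

Call:
{"api": "apply_moves", "payload": {"series": [{"offset":[-0.5,-4,1],"rot":[0,0,0]},{"offset":[-1,-9,1],"rot":[0,0,-1]},{"offset":[-1.8,-14,1],"rot":[0,0,-2]},{"offset":[-1.8,-19,1],"rot":[0,0,-3]},{"offset":[-1.8,-24,1],"rot":[0,0,-4]},{"offset":[-1.8,-29,0],"rot":[0,0,-5]},{"offset":[-1.8,-34,0],"rot":[0,0,-6.5]},{"offset":[-1.8,-39,0],"rot":[0,0,-6.5]},{"offset":[-1.8,-43,0],"rot":[0,0,-6.5]},{"offset":[-1.8,-46,-1],"rot":[0,0,-6.5]},{"offset":[-1.8,-46.8,-3],"rot":[0,0,-6.5]},{"offset":[-1.8,-46.8,-6],"rot":[0,0,-6.5]},{"offset":[-1.8,-46.8,-8],"rot":[0,0,-6.5]},{"offset":[-1.8,-46.8,-8.5],"rot":[0,0,-6.5]},{"offset":[-1.8,-46.8,-8.5],"rot":[0,0,-6.5]},{"offset":[-1.8,-46.8,-8.5],"rot":[0,0,-6.5]}]}}

```text
time: 13.75
position: [0.4903, -0.2033, 0.1115]
tool_rot: [0.074, 0.997, -0.001, 0.001]
ft_force: [-0.0, -0.2, -4.1]
grip_width: 0.0218
grip_force: 45.0
```

Run:
```python
from h import *
st(); look(["scene","top","wrist"],["drill_plate","plate_grip","jig"],"e")
a=cv2.imread("pics/wrist_e.png");b=cv2.imread("pics/scene_e.png")[150:270,270:450]
cv2.imwrite("pics/e.png",np.vstack([cv2.resize(a[60:260,100:540],(704,320)),cv2.resize(b,(704,280),interpolation=cv2.INTER_CUBIC)]))
```

```text
t 13.75 p [ 0.4903 -0.2033  0.1115] ty [ 0.147  0.989 -0.001] tz [ 0.002 -0.001 -1.   ] F [-0.  -0.2 -4.1] w 0.0218 gf 45.0
scene drill_plate [([0.488, -0.2018, 0.0655], 0.64)]
scene plate_grip [([0.4885, -0.2042, 0.0205], 0.69), ([0.4841, -0.2061, 0.0934], 0.54)]
scene jig [([0.4915, -0.2037, -0.006], 0.81)]
top drill_plate [([0.5723, -0.4557, 0.0032], 0.55)]
top plate_grip []
top jig []
wrist drill_plate [([0.4887, -0.2026, 0.065], 0.87)]
wrist plate_grip [([0.4873, -0.2055, 0.1032], 0.79)]
wrist jig [([0.5002, -0.1431, 0.0673], 0.58)]
```

View pics/e.png

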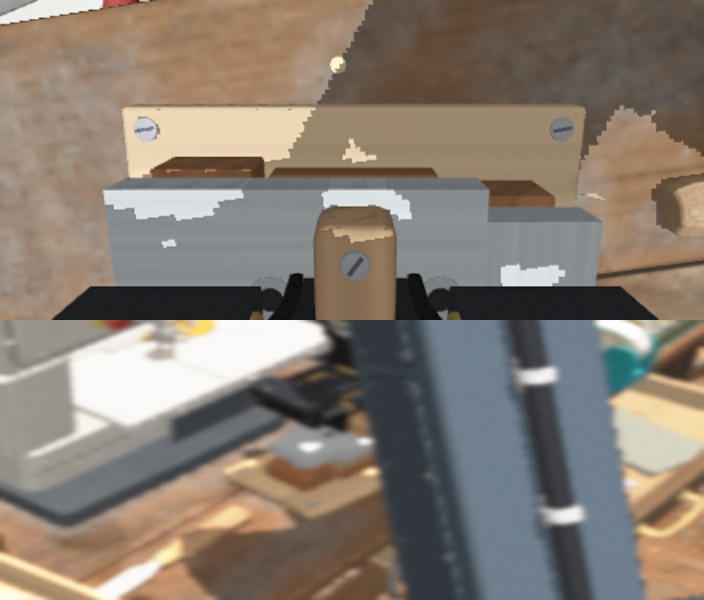

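The plate hangs parallel to the jig, with its edges aligned to the base. Lowering it now until it touches.

Call:
{"api": "apply_moves", "payload": {"series": [{"offset":[0,0,-0.5],"rot":[0,0,0]},{"offset":[0,0,-0.9],"rot":[0,0,0]},{"offset":[0,0,-1.2],"rot":[0,0,0]},{"offset":[0,0,-1.3],"rot":[0,0,0]},{"offset":[0,0,-1.3],"rot":[0,0,0]},{"offset":[0,0,-1.3],"rot":[0,0,0]}]}}

```text
time: 14.95
position: [0.4896, -0.203, 0.0975]
tool_rot: [0.074, 0.997, -0.0, 0.0]
ft_force: [0.4, 0.2, -4.3]
grip_width: 0.0216
grip_force: 45.0
```

Call:
{"api": "apply_moves", "payload": {"series": [{"offset":[0,0,-0.2],"rot":[0,0,0]},{"offset":[0,0,-0.4],"rot":[0,0,0]},{"offset":[0,0,-0.4],"rot":[0,0,0]},{"offset":[0,0,-0.4],"rot":[0,0,0]}]}}

```text
time: 15.35
position: [0.4897, -0.2031, 0.094]
tool_rot: [0.074, 0.997, -0.0, 0.0]
ft_force: [0.5, -0.4, 0.6]
grip_width: 0.0218
grip_force: 45.0
```

Call:
{"api": "apply_moves", "payload": {"series": [{"offset":[0,0,-0.2],"rot":[0,0,0]},{"offset":[0,0,-0.4],"rot":[0,0,0]},{"offset":[0,0,-0.6],"rot":[0,0,0]},{"offset":[0,0,-0.6],"rot":[0,0,0]},{"offset":[0,0,-0.6],"rot":[0,0,0]}]}}

```text
time: 15.85
position: [0.4897, -0.2031, 0.0899]
tool_rot: [0.074, 0.997, -0.0, 0.001]
ft_force: [-3.5, 1.0, 18.6]
grip_width: 0.022
grip_force: 45.0
```

Call:
{"api": "apply_moves", "payload": {"series": [{"offset":[0,0,-0.1],"rot":[0,0,0]},{"offset":[0,0,-0.2],"rot":[0,0,0]},{"offset":[0,0,-0.2],"rot":[0,0,0]},{"offset":[0,0,-0.2],"rot":[0,0,0]},{"offset":[0,0,-0.2],"rot":[0,0,0]}]}}

```text
time: 16.35
position: [0.4897, -0.2031, 0.0898]
tool_rot: [0.074, 0.997, -0.001, 0.001]
ft_force: [-5.3, 2.8, 34.2]
grip_width: 0.0218
grip_force: 45.0
```

Run:
```python
from h import *
st(); look(["scene","wrist"],["drill_plate","plate_round_socket"],"f"); st()
a=cv2.imread("pics/wrist_f.png");cv2.imwrite("pics/f.png",cv2.resize(a[60:260,100:540],(792,360)))
```

```text
t 16.35 p [ 0.4897 -0.2031  0.0898] ty [ 0.147  0.989 -0.001] tz [ 0.002 -0.002 -1.   ] F [-5.3  2.8 34.2] w 0.0218 gf 45.0
scene drill_plate [([0.4868, -0.2019, 0.0407], 0.69)]
scene plate_round_socket [([0.4966, -0.1427, 0.0479], 0.81)]
wrist drill_plate [([0.4887, -0.2028, 0.0485], 0.82)]
wrist plate_round_socket [([0.5031, -0.1423, 0.0454], 0.74)]
t 16.65 p [ 0.4897 -0.2031  0.0898] ty [ 0.147  0.989 -0.001] tz [ 0.002 -0.002 -1.   ] F [-7.   3.1 33.4] w 0.0218 gf 45.0
```

View pics/f.png

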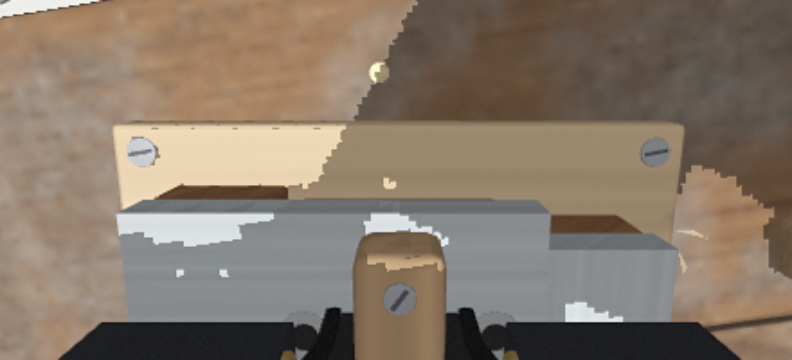

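The plate meets a hard stop at z = 0.0898 m, which matches it being seated, and it sits parallel to the jig. I'll ease the push a little and hand in.

Call:
{"api": "apply_moves", "payload": {"series": [{"offset":[0,0,0.1],"rot":[0,0,0]},{"offset":[0,0,0.1],"rot":[0,0,0]},{"offset":[0,0,0.1],"rot":[0,0,0]}]}}

```text
time: 16.95
position: [0.4897, -0.2031, 0.0898]
tool_rot: [0.074, 0.997, -0.001, 0.001]
ft_force: [-4.1, 2.5, 26.8]
grip_width: 0.0219
grip_force: 45.0
```

Run:
```python
from h import *
from rig import hand_in
st(); print(hand_in())
```

```text
t 16.95 p [ 0.4897 -0.2031  0.0898] ty [ 0.147  0.989 -0.001] tz [ 0.002 -0.001 -1.   ] F [-4.1  2.5 26.8] w 0.0219 gf 45.0
the job is handed in; nothing more can be done
None
```

I handed the job in at about 17 s with the drill plate over both pins, pressed to a hard stop that matches flush on the supports, and still gripped and held down with about 27 N; `hand_in()` returned no verdict.

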